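# Draw up the bento and pack the egg mould

### The arm

A 6-joint arm with a two-finger parallel gripper is mounted at the origin on the work surface. World frame = base frame: x ahead of the robot, y to its left, z up, the work surface at z = 0. Lengths are in mm, angles in rad, forces in N, time in s.
With the tool pointing down it reaches from about 375 to 900 mm from the base axis. Payload 3.1 kg.
Tool frame: the origin (TCP) lies midway between the tips of the shut fingers; the grasp point (between the pads) lies 19 mm behind it; z points along the fingers, y is the direction in which the jaws open and shut (so a half turn about z gives the same grasp; the last joint's range is limited). The gripper opens to 85 mm and grips with 20 to 120 N. Pads are 22 mm wide; open, the fingers measure 114 mm over their backs; the gripper's body (76 mm by 85 mm) begins 54 mm behind the grasp point. The pads swing forward as they close: fully open they stand 13 mm farther back than shut.
Start: joints at [1.026, 0.527, 1.433, -0, 1.181, -0.178], TCP at [223.519, 583.64, 231.31] pointing down, gripper open.
Joint ranges: [-3.08, 3.08], [-0.75, 2.2], [0.22, 2.44], [-1.43, 4.57], [0, 2.65], [-2.85, 2.85]. Speed limits (rad/s): [2.79, 2.79, 3.14, 3.14, 3.14, 3.14].

### API

Orientations are given as a unit quaternion [x, y, z, w].
In Python, from plant import env gives the robot as it stands.
- The arm moves only by the tool arm_command, never from a script. Its argument "plan" is a list that holds one entry, the list of rows, each a list of 5 numbers: the shift along the tool's x, y, z in units of 0.2 m (1.0 is 0.2 m), then the turn about the tool's z in units of 1.5 rad (1.0 is 1.5 rad), then the closure, from 0 (fully open) to 1 (shut). A call has 1 to 5 rows; each row is the pose to reach, as a shift and turn from the pose commanded when the call began, along the tool's axes at that moment; what a row does not reach only later rows make up. A row lasts 1/12 s, in which the tool goes at most 41.7 mm and 7.16 degrees, less where a joint would pass 70% of its speed; a pose out of reach is approached as far as the arm can. A call with a number of a shift or a turn outside -1 to 1 is refused whole. A call with a gripper value outside its range is refused whole. The fingers move at their own pace and stop on an object; "squeeze" is the grip in N (left out, the last holds). Time passes only in rows, so rows that repeat a pose let the fingers close. It gives the time, the measured TCP pose, the force and the opening at its end, in the units of the state.
- env.observe(): the state, without advancing time (a new reading comes with each control period).
- env.capture(name): name is "scene" or "top"; returns a dict with "image" (400x640x3 uint8, blue, green, red), "K" (3x3 intrinsics, pixels), "k1" (the pictures are not rectified: a ray, as slopes to the right and down, at radius r is drawn at 1 + k1 r^2 times it, then the intrinsics apply), "R" (3x3) and "t" (3): a world point X has camera coordinates R X + t. Camera axes: x right, y down, z forward; pixel columns grow to the right and rows downward; lengths in mm; the calibration is good to about 2 mm. A picture is of the moment at which its call begins. There is no depth.
- env.job_done(): hands the job in, once; it reports no verdict.
The state is a dict: "clock": time; "joints": joint angles; "dq": joint speeds; "joint_efforts": joint torques, N m; "eef_pos": TCP position; "ee_rot": TCP orientation; "contact_force": force on the tool from outside, world axes, zero at the start; "ft_torque": the same for the moment, N m; "width": finger opening in mm.
Only numpy, scipy, OpenCV 4.12 (cv2) and the standard library are available. Lean on these libraries where they do the work, as an engineer would, in place of code of your own. Each camera call takes 0.05 s, during which the arm holds its last target.

### The job

Hook behind the far lip of the yellow bento and drag it closer along the worktop, without lifting or tipping it, until its whole front rim lies flat against the metal plate of the wooden stop; the plate is clamped at a depth you are not told, so feel for it, and keep the bento pulled firmly but gently against it for about a second so that it beds, and never slam or force it. Then lay the blue bear-shaped egg mould flat, as it stands now, in the bento's large empty compartment, leaving the bento square in front of the stop. Leave everything else where it is.

Things in the scene. Friction and masses are not known exactly. Their poses are not given: they have to be found in the camera images.
- stop: Stop fixed to the worktop: wooden bar 20 mm (its x) by 240 mm (y), 50 mm high; origin at the centre of its underside. On its +x side (away from the robot) stands an upright metal plate, 220 mm long, as high, clamped rigidly at an unreported depth: its face is 16 to 46 mm from the origin along x. Bento flush with it: bento origin 62 mm further out (78 to 108 mm), axes parallel.
- bento: Open yellow lunch box, 120 (x) by 190 (y) by 48 mm high, walls 3.5 mm, floor 4 mm; rim flange at z 42 to 48 mm makes it 124 by 194 mm; clips on the short sides reach y = +-103 mm. Origin: centre of its underside; -x is the front (to the stop), +x the far side. 0.3 to 0.6 kg. A 40 mm high divider at y = -30 mm parts off a small side with two fixed cups. It stands beyond the stop.
- bento_front (a point): Middle of the top outer edge of the bento's front rim (x = -62 mm, 48 mm up), which meets the stop plate. Sliding the bento takes roughly 1 to 6 N; pressed on the plate, some 9 N on top of that beds it well; under 5 N does not count, over 20 N is too much for the thin plastic.
- bento_lip (a point): Middle of the top outer edge of the bento's far lip (x = +62 mm, 48 mm above its underside, bento's axes). The worktop behind it is free for at least 50 mm, so fingertips can go down there.
- bento_bay (a point): Centre of the floor of the bento's large empty compartment (y = +31.5 mm, 4 mm above the underside, bento's axes); it is 113 mm (x) by 120 mm (y).
- mould_center (a point): Centre (15 mm above the underside) of the blue egg mould shaped like a bear's head: a disc 48 mm across, 30 mm high, two round ears at its +x side (to x = 34, y = +-26 mm). Grip flats 26 mm long, 50 mm apart, face its +y and -y sides, up to 24 mm above its underside. z up; 60 g. It stands to the robot's right; it and the white mould may have changed places.
- rice_mould: White triangular rice mould, 28 mm high, about 60 mm wide; origin under its centre. To be left alone.
- bowl: Blue ceramic rice bowl, 120 mm across, 62 mm high; origin under its centre. To be left alone.
- grinder: Wooden spice grinder with a steel knob on top, 50 mm across, 113 mm high; origin under its centre. To be left alone.
- tongs: Stainless tongs lying on the worktop, 210 mm long, 70 mm wide, 14 mm high; origin near the middle. To be left alone.
- sauce: Amber sauce bottle, 48 mm across, 110 mm high; origin under its centre. To be left alone.
- dish: Small white plate, 100 mm across, 18 mm high; origin under its centre. To be left alone.

How it is judged (in metres and radians):
On the way, in this order (a step that is already met when the one before it is completed fails the run):
1. the bento is dragged at least 30 mm by its far lip (x of the grasp point in the frame of bento above 0.03 m and contact force between the fingers and bento above 1 N and distance of bento from where it was at the start of the episode above 0.03 m), for 0.05 s.
2. held by its far lip, the bento is pressed square against the stop plate with 5 N or more for half a second (x of the grasp point in the frame of bento above 0.03 m and contact force between the fingers and bento above 1 N and x of bento in the frame of stop between 0.074 and 0.112 m and y of bento in the frame of stop between -0.045 and 0.045 m and angle between the x axis of bento and the x axis of stop, either way round below 0.05 rad and contact force between bento and stop above 5 N), for 0.5 s.
3. the bear mould lies flat in the large compartment (x of mould_center in the frame of bento between -0.05 and 0.05 m and y of mould_center in the frame of bento between -0.02 and 0.085 m and z of mould_center in the frame of bento below 0.025 m and angle between mould_center's own z axis and vertical below 0.15 rad), for 0.2 s.
At the end, for the whole second after the job is handed in: The bento lies flat on the worktop square in front of the stop: its origin 74 to 112 mm from the stop's along the stop's x and within 45 mm along its y, axes parallel within 0.05 rad; the bear mould stands flat (within 0.15 rad) on the floor of the large compartment; everything is let go (all of step 3 and x of bento in the frame of stop between 0.074 and 0.112 m and y of bento in the frame of stop between -0.045 and 0.045 m and angle between the x axis of bento and the x axis of stop, either way round below 0.05 rad and angle between bento's own z axis and vertical below 0.03 rad); the robot touches nothing.
It fails at once if the bento is pressed against the stop with more than 20 N (contact force between bento and stop above 20 N).
It fails at once if the fingers load the bento with more than 25 N (contact force between the fingers and bento above 25 N).
It fails at once if the bento is lifted more than 12 mm or tipped more than 0.15 rad (height (world z) of bento above 0.012 m or angle between bento's own z axis and vertical above 0.15 rad).
It fails at once if a bystander (white mould, bowl, grinder, tongs, bottle or plate) is moved more than 20 mm (distance of any of rice_mould, bowl, grinder, tongs, sauce, dish from where it was at the start of the episode above 0.02 m).
It also fails if it takes over 64 s, if anything falls off the work surface, if the arm or the gripper's body presses on something with over 40 N, if the wrist force passes 120 N, or if a joint passes its speed limit or range.

## Working session

There is one attempt and no reset: what is moved stays moved. The work goes in short steps, Python scripts to look and compute and a tool call to move; the robot and the scene stay as the last step left them, time stands still between calls to the robot, and variables do not carry over. Pictures are saved under pics/ and viewed, and the job is handed in when it is done.

Besides the shell and the picture viewer there is one more tool, called after "Emit:" in YAML: its name, and indented under it one key for each argument. arm_command: Moves the arm, as the interface text tells. Its arguments: {"type":"object","properties":{"plan":{"type":"array"},"squeeze":{"type":"number"}},"required":["plan"]}

```bash
ls; mkdir -p pics; cat > h.py <<'E'
import numpy as np, cv2
from plant import env
def cap(n,name):
    c=env.capture(n); cv2.imwrite('pics/'+name+'.png',c['image']); 
    np.savez('pics/'+name+'.npz',**{k:np.array(v) for k,v in c.items()}); return c
def load(name): return dict(np.load('pics/'+name+'.npz'))
def ray(c,px):
    K=np.array(c['K'],float); u=np.atleast_2d(px).astype(float)
    d=np.stack([(u[:,0]-K[0,2])/K[0,0],(u[:,1]-K[1,2])/K[1,1]],1); s=d.copy()
    for _ in range(30): s=d/(1+float(c['k1'])*(s**2).sum(1,keepdims=True))
    R=np.array(c['R']);t=np.array(c['t']).ravel()
    return -R.T@t, np.c_[s,np.ones(len(s))]@R
def plane(c,px,z):
    o,d=ray(c,px); return o+d*((z-o[2])/d[:,2])[:,None]
def proj(c,X):
    X=np.atleast_2d(X).astype(float); p=X@np.array(c['R']).T+np.array(c['t']).ravel()
    s=p[:,:2]/p[:,2:]; s=s*(1+float(c['k1'])*(s**2).sum(1,keepdims=True)); K=np.array(c['K'])
    return s@K[:2,:2].T+K[:2,2]
E
python3 - <<'E'
from h import *
print(env.observe())
for n in('scene','top'):
    c=cap(n,n+'0'); print(c['K'],c['k1'],c['t'],-np.array(c['R']).T@np.array(c['t']).ravel())
E
```

```text
pics
{'clock': 0.0, 'joints': array([ 1.02650739e+00,  5.28473328e-01,  1.43391870e+00, -6.77280475e-07,
        1.18137069e+00, -1.78518570e-01]), 'dq': array([-1.08451043e-03,  2.77992952e-03,  3.28332075e-04,  1.36756499e-03,
       -1.32377252e-05, -1.26232233e-03]), 'joint_efforts': array([ 2.69948550e-04, -4.42362750e+01, -1.78022057e+01, -2.31788899e-04,
        8.65626993e-03,  1.08511497e-05]), 'eef_pos': array([223.1493139 , 583.03845706, 230.32399093]), 'ee_rot': array([ 1.81867162e-01,  9.83322510e-01, -1.01504914e-03, -3.83360238e-04]), 'contact_force': array([-0.93430307, -0.29884204, -0.0015896 ]), 'ft_torque': array([-0.01420027, -0.03255952,  0.0150947 ]), 'width': 85.54843927328011}
[[400.99626293   0.         315.49639076]
 [  0.         400.99626293 200.60355766]
 [  0.           0.           1.        ]] -0.005267838109435553 [-110.50388969 -446.04099209 1470.65908635] [1.22244816e+03 1.38197404e-01 9.37881811e+02]
[[400.61999899   0.         319.51085399]
 [  0.         400.61999899 198.49179383]
 [  0.           0.           1.        ]] -0.09682936945547398 [  43.96670623  615.73590237 1197.58807209] [ 518.95937275   59.70872278 1241.93276831]
```

View pics/scene0.png

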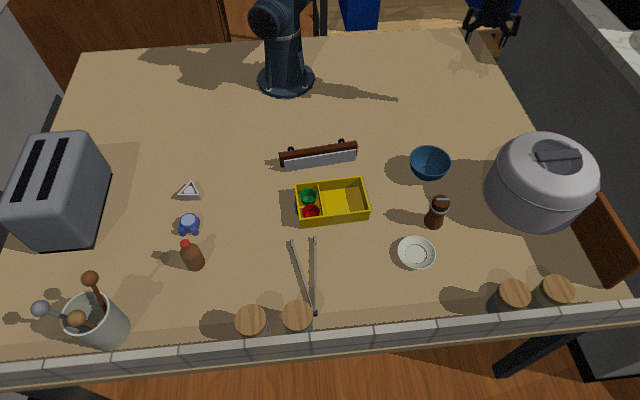

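View pics/top0.png

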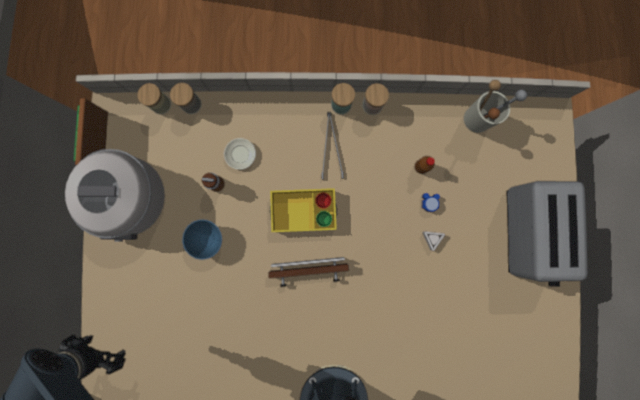

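Top view: the bento is at about (304,211), the stop at (309,268) and slightly rotated, the tongs at (333,150), the blue mould at (431,203) and the white mould at (434,241). Next I'll measure them.

```bash
python3 - <<'E'
from h import *
im=load('top0')['image']
a=cv2.resize(im[175:290,255:365],None,fx=6,fy=6,interpolation=cv2.INTER_CUBIC); a=cv2.convertScaleAbs(a,alpha=1.5); cv2.imwrite('pics/z1.png',a[:600])
b=cv2.resize(im[180:255,405:460],None,fx=8,fy=8,interpolation=cv2.INTER_CUBIC)
s=load('scene0')['image'];b2=cv2.resize(s[205:245,165:215],None,fx=7,fy=7,interpolation=cv2.INTER_CUBIC)
o=np.zeros((600,800,3),np.uint8);o[:600,:440]=b;o[:280,445:795]=b2;cv2.imwrite('pics/z2.png',o)
a=cv2.resize(s[135:235,270:380],None,fx=6,fy=6,interpolation=cv2.INTER_CUBIC);cv2.imwrite('pics/z3.png',cv2.convertScaleAbs(a,alpha=1.5))
E
```

```text
(no output)
```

View pics/z1.png

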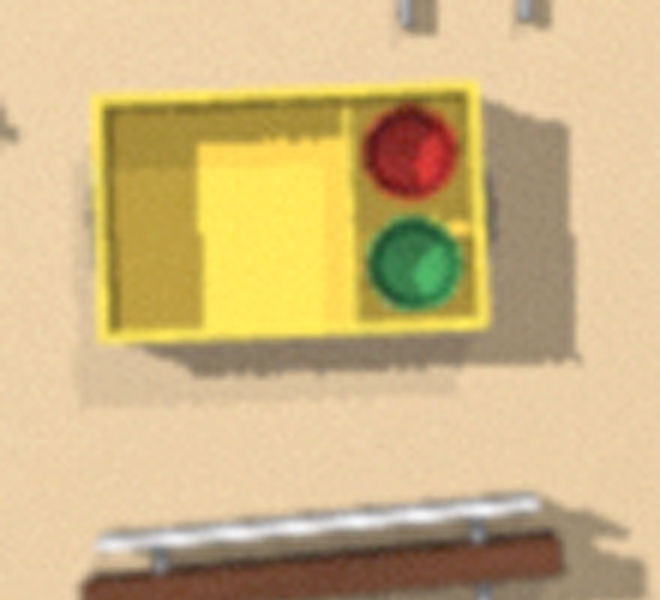

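View pics/z2.png

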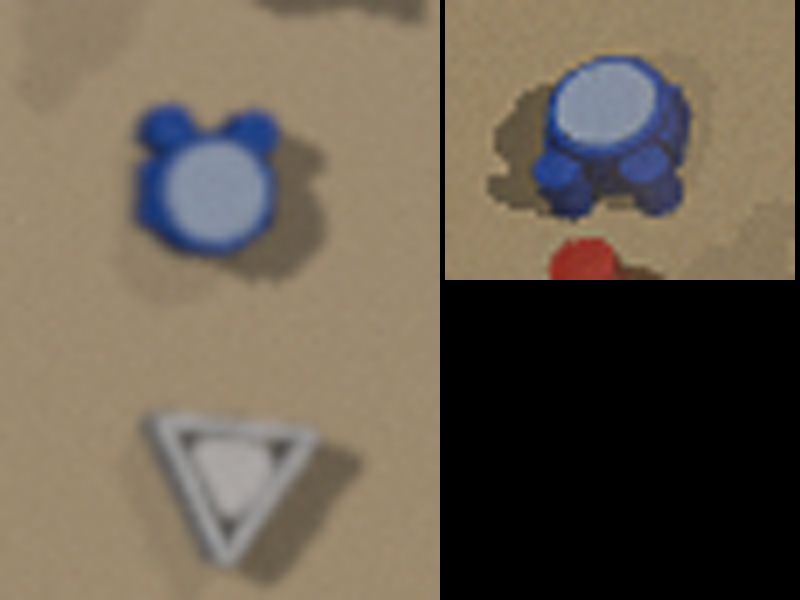

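View pics/z3.png

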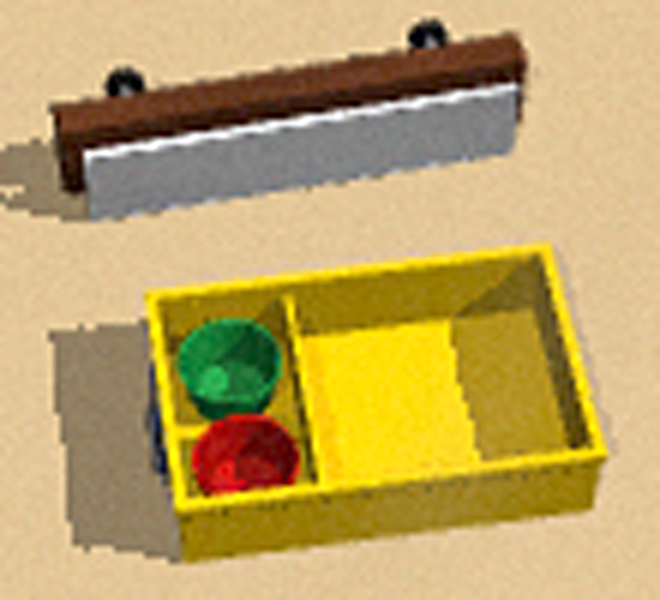

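```bash
python3 - <<'E'
from h import *
def quad(px,c,z):
    P=plane(c,px,z)[:,:2]; (cx,cy),(w,h),a=cv2.minAreaRect(P.astype(np.float32)); return cx,cy,w,h,a
for n,off in (('top0',(255,175)),('scene0',(270,135))):
    c=load(n); im=c['image']; hsv=cv2.cvtColor(im,cv2.COLOR_BGR2HSV)
    print(n)
    if n=='top0':
        m=((hsv[...,0]>20)&(hsv[...,0]<35)&(hsv[...,1]>170)).astype(np.uint8)
        m=cv2.morphologyEx(m,cv2.MORPH_CLOSE,np.ones((9,9)));k=max(cv2.findContours(m,0,cv2.CHAIN_APPROX_NONE)[0],key=cv2.contourArea)
        print('bento mask',quad(cv2.convexHull(k)[:,0],c,48))
        z1=dict(bento=([[92,95],[478,82],[490,328],[98,343]],48),plate=([[98,545],[535,503]],50),bar=([[82,580],[560,538]],50))
    else:
        z1=dict(bento=([[147,292],[551,244],[606,458],[180,510]],48),plate=([[85,153],[518,85]],50),bar=([[53,106],[522,34]],50))
    for k2,(q,z) in z1.items():
        q=(np.array(q)+.5)/6-.5+np.array(off); P=plane(c,q,z); print(k2,P[:,:2].round(1).tolist(),'ctr',P[:,:2].mean(0).round(1), 'edge0',np.degrees(np.arctan2(*(P[1]-P[0])[:2])))
    # mould
    m=((hsv[...,0]>105)&(hsv[...,0]<125)&(hsv[...,1]>60)).astype(np.uint8)
    nn,l,st,ce=cv2.connectedComponentsWithStats(m)
    for i in range(1,nn):
        if 60<st[i,4]<2000: print('blue',st[i],ce[i],plane(c,ce[i],15).round(1))
E
```

```text
top0
bento mask (582.195556640625, 99.14274597167969, 107.71070098876953, 178.00668334960938, 4.511730670928955)
bento [[636.7, 197.1], [644.6, 4.4], [522.1, -2.0], [513.3, 192.2]] ctr [579.2  97.9] edge0 177.64480289435565
plate [[414.0, 190.7], [436.0, -24.4]] ctr [425.   83.1] edge0 174.15551140726103
bar [[396.8, 198.4], [418.9, -36.9]] ctr [407.8  80.8] edge0 174.62972907275937
blue [422 193  18  19 167] [429.53892216 201.31137725] [[ 609.8 -293.3   15. ]]
scene0
bento [[524.7, -1.0], [516.5, 191.8], [640.1, 195.9], [647.4, 5.2]] ctr [582.2  98. ] edge0 -2.441520746181904
plate [[437.1, -25.3], [415.7, 191.8]] ctr [426.4  83.2] edge0 -5.634006746345585
bar [[404.5, -39.5], [381.3, 199.3]] ctr [392.9  79.9] edge0 -5.540809468611202
blue [ 339    0   42   31 1114] [359.79263914  13.92728905] [[-376.3  336.7   15. ]]
blue [465   0  20   9 124] [475.40322581   3.23387097] [[-402.6  846.8   15. ]]
blue [510   0  12  14  98] [515.42857143   6.26530612] [[-359.2 1008.3   15. ]]
blue [276  13  18  17  72] [284.06944444  21.41666667] [[-356.8   15.3   15. ]]
blue [178 213  22  23 231] [188.9047619  225.86147186] [[ 614.5 -295.4   15. ]]
```

```bash
python3 - <<'E'
from h import *
t=load('top0');s=load('scene0')
T=lambda q:(np.array(q)+.5)/8-.5+np.array([405,180])
S=lambda q:(np.array(q)-[445,0]+.5)/7-.5+np.array([165,205])
print('disc',plane(t,T([217,190]),30),plane(s,S([607,100]),30))
for z in (15,22,26): print(z,plane(t,T([[168,130],[254,132]]),z).round(1).tolist(),plane(s,S([[557,168],[645,165]]),z).round(1).tolist())
print('lowear scene z0..',plane(s,S([[570,195],[660,195]]),5).round(1).tolist())
print('rice',plane(t,T([[155,418],[315,435],[226,565]]),28).round(1).tolist())
print('tongs',plane(t,[[325,179],[343,177],[330,114],[322,178],[346,178]],8).round(1).tolist())
print('sauce cap',plane(t,[[430,161]],110).round(1).tolist(),plane(s,[[185,244]],110).round(1).tolist())
E
```

```text
disc [[ 602.62259634 -295.59361002   30.        ]] [[ 601.47110421 -295.70782676   30.        ]]
15 [[626.9, -281.0, 15.0], [626.3, -315.0, 15.0]] [[620.9, -317.2, 15.0], [623.1, -283.3, 15.0]]
22 [[626.2, -279.1, 22.0], [625.7, -312.9, 22.0]] [[625.4, -314.8, 22.0], [627.6, -281.2, 22.0]]
26 [[625.9, -277.9, 26.0], [625.4, -311.6, 26.0]] [[628.0, -313.5, 26.0], [630.2, -280.0, 26.0]]
lowear scene z0.. [[627.3, -314.4, 5.0], [631.0, -279.5, 5.0]]
rice [[515.5, -271.0, 28.0], [509.1, -333.2, 28.0], [459.6, -298.0, 28.0]]
tongs [[677.5, 31.4, 8.0], [684.2, -24.5, 8.0], [884.5, 16.6, 8.0], [680.5, 40.7, 8.0], [681.1, -33.9, 8.0]]
sauce cap [[719.5, -269.4, 110.0]] [[727.2, -270.0, 110.0]]
```

```bash
cat >> h.py <<'E'
from scipy.spatial.transform import Rotation as Ro
def go(x,y,z,yaw=None):
    o=env.observe(); R=Ro.from_quat(o['ee_rot']).as_matrix()
    d=R.T@(np.array([x,y,z])-o['eef_pos']); cy=np.degrees(np.arctan2(-R[0,1],R[1,1]))
    print('t',round(o['clock'],2),'pos',o['eef_pos'].round(1),'yaw',round(cy,2),'F',o['contact_force'].round(2),'w',round(o['width'],1))
    print('units',(d/200).round(4), 'turn', None if yaw is None else round(np.radians(cy-yaw)/1.5,4))
E
python3 -c "
from h import *
go(663,112,150,5.5)"
```

```text
t 0.1 pos [223.2 583.1 230.4] yaw -20.96 F [-0.12  0.17  0.57] w 85.4
units [-2.8961 -1.4122  0.4039] turn -0.3079
```

Emit:
arm_command:
  plan:
    - [[-0.18,-0.09,0,0,0],[-0.36,-0.175,0,0,0],[-0.54,-0.265,0,0,0],[-0.72,-0.35,0,0,0],[-0.9,-0.44,0,0,0]]

```text
clock: 0.52
eef_pos: [360.8, 435.6, 230.9]
ee_rot: [0.181, 0.983, -0.0, -0.0]
contact_force: [0.6, -0.8, 0.5]
width: 85.9
```

Emit:
arm_command:
  plan:
    - [[-0.18,-0.09,0,0,0],[-0.36,-0.175,0,0,0],[-0.54,-0.265,0,0,0],[-0.72,-0.35,0,0,0],[-0.9,-0.44,0,0,0]]

```text
clock: 0.93
eef_pos: [497.5, 288.9, 231.0]
ee_rot: [0.182, 0.983, -0.0, -0.0]
contact_force: [0.2, 0.4, 0.3]
width: 85.4
```

Emit:
arm_command:
  plan:
    - [[-0.18,-0.09,0,-0.08,0],[-0.36,-0.175,0,-0.16,0],[-0.54,-0.265,0,-0.24,0],[-0.72,-0.35,0,-0.308,0],[-0.85,-0.41,0,-0.308,0]]

```text
clock: 1.35
eef_pos: [628.2, 150.0, 230.8]
ee_rot: [-0.049, 0.999, -0.0, 0.0]
contact_force: [1.2, 0.6, -0.6]
width: 85.3
```

```bash
python3 -c "
from h import *
go(664,112,130,5.5)"
```

```text
t 1.35 pos [628.2 150.  230.8] yaw 5.59 F [ 1.17  0.64 -0.58] w 85.3
units [-0.1593 -0.206   0.5042] turn 0.0011
```

Emit:
arm_command:
  plan:
    - [[-0.08,-0.1,0.1,0,0],[-0.16,-0.205,0.2,0,0],[-0.16,-0.205,0.35,0,0],[-0.16,-0.205,0.5,0,0],[-0.16,-0.205,0.5,0,0]]

```text
clock: 1.77
eef_pos: [657.1, 114.4, 124.1]
ee_rot: [-0.047, 0.999, 0.0, -0.007]
contact_force: [-0.9, -0.3, -1.5]
width: 85.6
```

```bash
python3 -c "
from h import *
go(664,112,12,5.5)
t=cap('top','top1')['image'];s=cap('scene','scene1')['image']
a=cv2.resize(t[150:290,240:380],None,fx=4,fy=4);b=cv2.resize(s[110:250,270:400],None,fx=4,fy=4)
cv2.imwrite('pics/z4.png',cv2.resize(np.hstack([a,b]),None,fx=.7,fy=.7))"
```

```text
t 1.77 pos [657.1 114.4 124.1] yaw 5.43 F [-0.95 -0.29 -1.49] w 85.6
units [-0.0414 -0.0162  0.5598] turn -0.0008
```

View pics/z4.png

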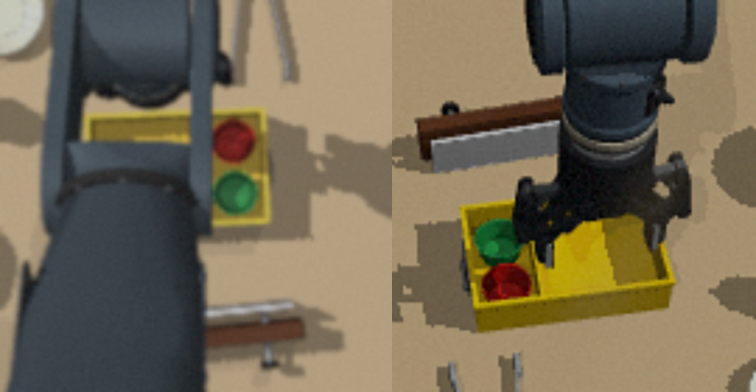

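The left half of the picture is the top view, with the arm hiding the lip. The right half is the scene view, with the open fingers at about (545,250) and (655,235), high above the far part of the bento. The arm hadn't settled, so I'll correct and then descend.

Emit:
arm_command:
  plan:
    - [[-0.02,-0.01,0,0,0],[-0.02,-0.01,0,0,0],[-0.02,-0.01,0,0,0]]

```text
clock: 2.12
eef_pos: [667.9, 114.1, 133.9]
ee_rot: [-0.048, 0.999, -0.0, 0.002]
contact_force: [-0.1, 0.8, -0.8]
width: 85.4
```

```bash
python3 -c "
from h import *
go(664,112,12,5.5)
s=cap('scene','scene1b')
for z in (0,48): print(proj(s,[[664,112,z]]))
cv2.imwrite('pics/z5.png',cv2.resize(s['image'][150:250,270:400],None,fx=6,fy=6))"
```

```text
t 2.12 pos [667.9 114.1 133.9] yaw 5.54 F [-0.07  0.81 -0.78] w 85.4
units [ 0.0231 -0.0081  0.6092] turn 0.0004
[[339.91816834 230.71749926]]
[[340.62320317 221.23396939]]
```

View pics/z5.png

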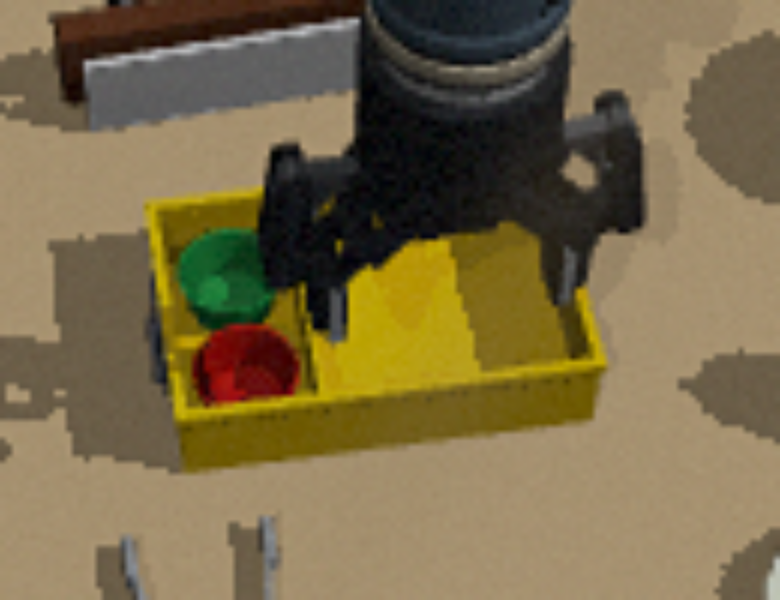

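The scene crop shows the fingertips at about (336,335) and (567,300), still above rim height. I'll check their world x before descending.

```bash
python3 -c "
from h import *
s=load('scene1b')
q=(np.array([[336,337],[567,302]])+.5)/6-.5+[270,150]
for z in (120,134,147): print(z,plane(s,q,z).round(1).tolist())
go(665,112,12,5.5)"
```

```text
120 [[660.1, 72.0, 120.0], [652.7, 169.8, 120.0]]
134 [[669.8, 70.8, 134.0], [662.5, 166.9, 134.0]]
147 [[678.7, 69.6, 147.0], [671.6, 164.2, 147.0]]
t 2.17 pos [667.4 114.1 133.5] yaw 5.54 F [0.48 0.06 0.36] w 85.5
units [ 0.0152 -0.009   0.6075] turn 0.0004
```

Emit:
arm_command:
  plan:
    - [[0.01,-0.008,0.12,0,0],[0.01,-0.008,0.24,0,0],[0.01,-0.008,0.36,0,0],[0.01,-0.008,0.46,0,0],[0.01,-0.008,0.5,0,0]]

```text
clock: 2.58
eef_pos: [662.7, 112.2, 29.4]
ee_rot: [-0.048, 0.999, 0.0, -0.002]
contact_force: [0.4, -0.5, -0.2]
width: 85.5
```

Emit:
arm_command:
  plan:
    - [[0,0,0.04,0,0],[0,0,0.08,0,0],[0,0,0.1,0,0],[0,0,0.1,0,0],[0,0,0.1,0,0]]

```text
clock: 3.0
eef_pos: [664.8, 112.0, 12.0]
ee_rot: [-0.048, 0.999, -0.0, 0.001]
contact_force: [-0.5, 0.4, -0.5]
width: 85.2
```

```bash
python3 -c "
from h import *
go(645,110,12,5.5)
s=cap('scene','scene2')
cv2.imwrite('pics/z6.png',cv2.resize(s['image'][150:250,270:400],None,fx=6,fy=6))"
```

```text
t 3.0 pos [664.8 112.   12. ] yaw 5.52 F [-0.5   0.38 -0.49] w 85.2
units [ 0.0997 -0.0007 -0.0001] turn 0.0002
```

View pics/z6.png

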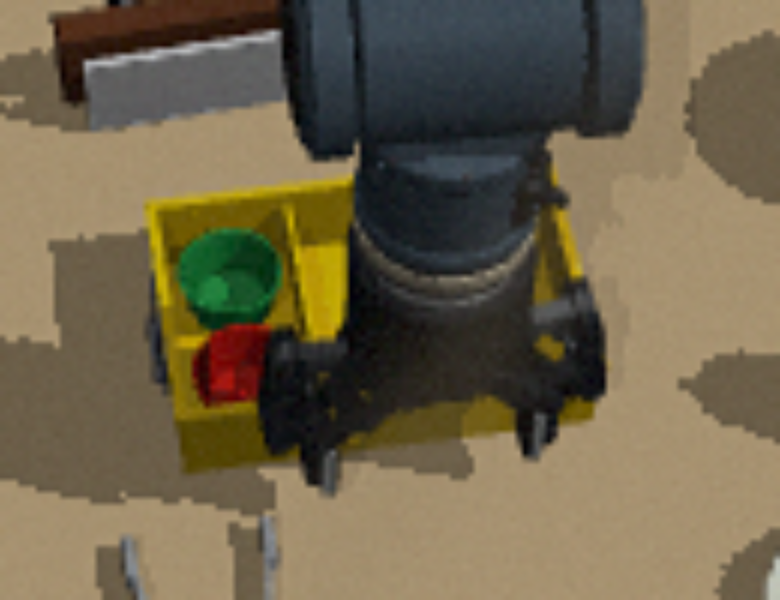

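The fingertips at (325,480) and (535,450) are on the worktop side of the far lip and clear of the tongs. Starting the drag along tool +x, which is the stop's -x direction.

Emit:
arm_command:
  plan:
    - [[0.012,0,0,0,0],[0.024,0,0,0,0],[0.036,0,0,0,0],[0.048,0,0,0,0],[0.06,0,0,0,0]]

```text
clock: 3.47
eef_pos: [653.1, 111.1, 11.7]
ee_rot: [-0.048, 0.999, 0.0, 0.001]
contact_force: [2.6, 1.2, -0.3]
width: 85.1
```

Emit:
arm_command:
  plan:
    - [[0.012,0,0,0,0],[0.024,0,0,0,0],[0.036,0,0,0,0],[0.048,0,0,0,0],[0.06,0,0,0,0]]

```text
clock: 3.88
eef_pos: [641.1, 109.5, 11.7]
ee_rot: [-0.048, 0.999, -0.0, 0.001]
contact_force: [2.8, 0.2, 0.3]
width: 85.3
```

Emit:
arm_command:
  plan:
    - [[0.015,0,0,0,0],[0.03,0,0,0,0],[0.045,0,0,0,0],[0.06,0,0,0,0],[0.075,0,0,0,0]]

```text
clock: 4.3
eef_pos: [625.8, 108.1, 11.6]
ee_rot: [-0.048, 0.999, -0.0, 0.001]
contact_force: [3.9, 0.3, 1.3]
width: 85.4
```

Emit:
arm_command:
  plan:
    - [[0.015,0,0,0,0],[0.03,0,0,0,0],[0.045,0,0,0,0],[0.06,0,0,0,0],[0.075,0,0,0,0]]

```text
clock: 4.72
eef_pos: [610.8, 106.8, 11.6]
ee_rot: [-0.048, 0.999, -0.0, 0.001]
contact_force: [5.0, 0.5, 3.0]
width: 85.0
```

Emit:
arm_command:
  plan:
    - [[0.015,0,0,0,0],[0.03,0,0,0,0],[0.045,0,0,0,0],[0.055,0,0,0,0],[0.06,0,0,0,0]]

```text
clock: 5.13
eef_pos: [598.7, 105.6, 11.6]
ee_rot: [-0.048, 0.999, -0.0, 0.0]
contact_force: [5.4, -0.5, 3.0]
width: 85.6
```

```bash
python3 -c "
from h import *
go(562,104,12,5.5)
s=cap('scene','scene3');t=cap('top','top3')
cv2.imwrite('pics/z7.png',np.hstack([cv2.resize(s['image'][130:230,270:390],None,fx=4,fy=4),cv2.resize(t['image'][200:300,255:335],None,fx=4,fy=4)]))"
```

```text
t 5.13 pos [598.7 105.6  11.6] yaw 5.52 F [ 5.45 -0.48  2.97] w 85.6
units [ 0.1833  0.0095 -0.0024] turn 0.0002
```

View pics/z7.png

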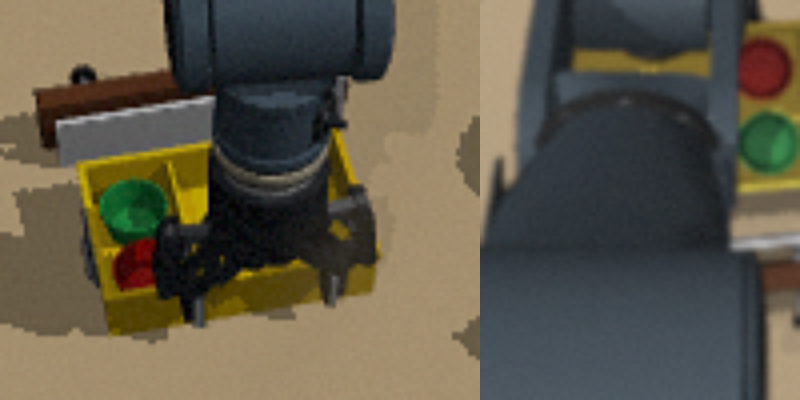

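The scene shows the bento dragged square to near the plate, with a gap of about 40 mm. Continuing slowly.

Emit:
arm_command:
  plan:
    - [[0.01,0,0,0,0],[0.02,0,0,0,0],[0.03,0,0,0,0],[0.04,0,0,0,0],[0.05,0,0,0,0]]

```text
clock: 5.65
eef_pos: [589.0, 104.7, 11.4]
ee_rot: [-0.048, 0.999, -0.0, 0.0]
contact_force: [5.0, 1.4, 4.8]
width: 85.7
```

Emit:
arm_command:
  plan:
    - [[0.01,0,0,0,0],[0.02,0,0,0,0],[0.03,0,0,0,0],[0.04,0,0,0,0],[0.045,0,0,0,0]]

```text
clock: 6.07
eef_pos: [579.9, 103.8, 11.4]
ee_rot: [-0.048, 0.999, -0.0, 0.0]
contact_force: [5.3, 0.9, 4.4]
width: 85.4
```

Emit:
arm_command:
  plan:
    - [[0.004,0,0,0,0],[0.008,0,0,0,0],[0.012,0,0,0,0],[0.016,0,0,0,0]]

```text
clock: 6.4
eef_pos: [576.9, 103.5, 11.4]
ee_rot: [-0.048, 0.999, -0.0, 0.0]
contact_force: [5.0, 0.4, 3.6]
width: 85.1
```

Emit:
arm_command:
  plan:
    - [[0.004,0,0,0,0],[0.008,0,0,0,0],[0.012,0,0,0,0],[0.016,0,0,0,0]]

```text
clock: 6.73
eef_pos: [573.8, 103.2, 11.4]
ee_rot: [-0.048, 0.999, -0.0, 0.0]
contact_force: [6.1, 1.1, 3.2]
width: 85.4
```

Emit:
arm_command:
  plan:
    - [[0.004,0,0,0,0],[0.008,0,0,0,0],[0.012,0,0,0,0],[0.016,0,0,0,0]]

```text
clock: 7.07
eef_pos: [570.6, 102.9, 11.4]
ee_rot: [-0.048, 0.999, -0.0, 0.001]
contact_force: [4.3, -0.2, 4.2]
width: 85.6
```

Emit:
arm_command:
  plan:
    - [[0.004,0,0,0,0],[0.008,0,0,0,0],[0.012,0,0,0,0]]

```text
clock: 7.32
eef_pos: [568.2, 102.7, 11.4]
ee_rot: [-0.048, 0.999, -0.0, 0.001]
contact_force: [4.7, 0.4, 2.9]
width: 85.3
```

```bash
python3 -c "
from h import *
go(562,104,12,5.5)
s=cap('scene','scene4')
cv2.imwrite('pics/z8.png',cv2.resize(s['image'][130:230,270:390],None,fx=6,fy=6))"
```

```text
t 7.32 pos [568.2 102.7  11.4] yaw 5.51 F [4.74 0.4  2.86] w 85.3
units [ 0.0303  0.0096 -0.0029] turn 0.0002
```

View pics/z8.png

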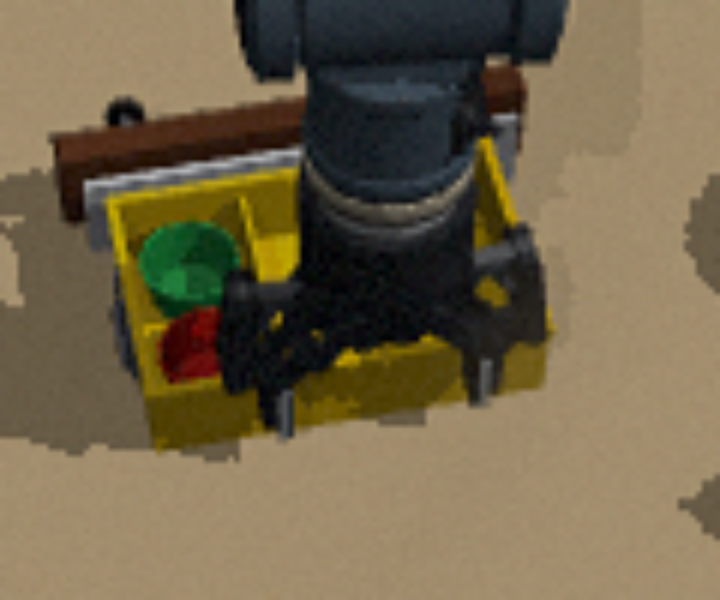

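The front rim at (110,200) lies parallel to the plate's top edge at (90,182), with roughly 8 mm to go. Creeping in.

Emit:
arm_command:
  plan:
    - [[0.004,0,0,0,0],[0.008,0,0,0,0],[0.012,0,0,0,0]]

```text
clock: 7.62
eef_pos: [565.8, 102.4, 11.4]
ee_rot: [-0.048, 0.999, -0.0, 0.0]
contact_force: [5.4, 0.7, 3.4]
width: 85.2
```

Emit:
arm_command:
  plan:
    - [[0.004,0,0,0,0],[0.008,0,0,0,0]]

```text
clock: 7.78
eef_pos: [564.2, 102.3, 11.4]
ee_rot: [-0.048, 0.999, -0.0, 0.0]
contact_force: [5.5, 0.5, 3.6]
width: 85.7
```

Emit:
arm_command:
  plan:
    - [[0.004,0,0,0,0],[0.008,0,0,0,0]]

```text
clock: 7.95
eef_pos: [563.0, 102.2, 11.4]
ee_rot: [-0.048, 0.999, -0.0, 0.001]
contact_force: [6.4, 0.4, 2.8]
width: 85.4
```

Emit:
arm_command:
  plan:
    - [[0.003,0,0,0,0],[0.006,0,0,0,0]]

```text
clock: 8.12
eef_pos: [562.9, 102.2, 11.5]
ee_rot: [-0.048, 0.999, 0.0, 0.002]
contact_force: [8.0, 1.9, 1.5]
width: 85.2
```

Emit:
arm_command:
  plan:
    - [[0.003,0,0,0,0],[0.003,0,0,0,0]]

```text
clock: 8.28
eef_pos: [562.9, 102.3, 11.5]
ee_rot: [-0.048, 0.999, 0.0, 0.003]
contact_force: [8.3, 1.8, 1.7]
width: 85.3
```

Emit:
arm_command:
  plan:
    - [[0.003,0,0,0,0],[0.003,0,0,0,0]]

```text
clock: 8.45
eef_pos: [562.8, 102.3, 11.5]
ee_rot: [-0.049, 0.999, 0.0, 0.003]
contact_force: [9.1, 3.8, 1.1]
width: 85.0
```

Emit:
arm_command:
  plan:
    - [[0.004,0,0,0,0],[0.004,0,0,0,0]]

```text
clock: 8.62
eef_pos: [562.8, 102.4, 11.6]
ee_rot: [-0.049, 0.999, 0.0, 0.004]
contact_force: [9.9, 4.2, -1.3]
width: 85.4
```

Emit:
arm_command:
  plan:
    - [[0.004,0,0,0,0],[0.004,0,0,0,0]]

```text
clock: 8.78
eef_pos: [562.7, 102.5, 11.6]
ee_rot: [-0.049, 0.999, 0.0, 0.005]
contact_force: [11.6, 5.0, -1.2]
width: 85.4
```

```bash
python3 -c "
from h import *
go(562,104,12,5.5);o=env.observe();print(o['ft_torque'].round(2))
s=cap('scene','scene5');t=cap('top','top5')
cv2.imwrite('pics/z9.png',cv2.resize(s['image'][130:230,270:390],None,fx=6,fy=6))
cv2.imwrite('pics/z10.png',cv2.resize(t['image'][200:300,255:365],None,fx=6,fy=6))"
```

```text
t 8.78 pos [562.7 102.5  11.6] yaw 5.59 F [11.55  5.   -1.25] w 85.4
units [ 0.0029  0.0081 -0.002 ] turn 0.001
[ 0.67 -1.51  0.47]
```

View pics/z9.png

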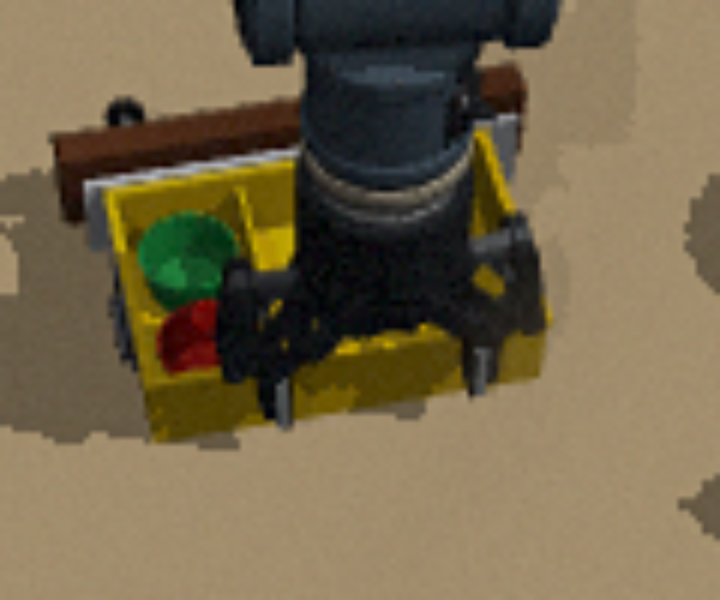

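View pics/z10.png

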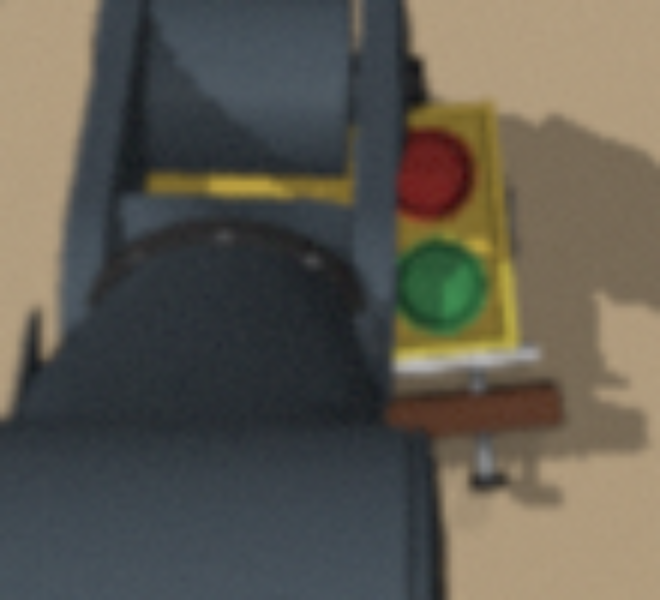

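Both views show the front rim running along the plate's top edge, with only a hairline between them at (400-520,355) in the top crop. The force keeps rising while the position has stopped. I'll add a little more pull and hold it.

Emit:
arm_command:
  plan:
    - [[0.003,0.001,0,0,0],[0.006,0.001,0,0,0],[0.006,0.001,0,0,0]]

```text
clock: 9.13
eef_pos: [562.8, 102.5, 11.8]
ee_rot: [-0.049, 0.999, -0.0, 0.006]
contact_force: [12.6, 4.4, -2.8]
width: 85.8
```

Emit:
arm_command:
  plan:
    - [[0.003,0.001,0,0,0],[0.003,0.001,0,0,0],[0.003,0.001,0,0,0]]

```text
clock: 9.38
eef_pos: [562.8, 102.5, 11.9]
ee_rot: [-0.049, 0.999, -0.0, 0.007]
contact_force: [13.4, 3.8, -3.0]
width: 85.5
```

Emit:
arm_command:
  plan:
    - [[0.002,0.001,0.003,0,0],[0.004,0.001,0.006,0,0],[0.004,0.001,0.006,0,0],[0.004,0.001,0.006,0,0]]

```text
clock: 9.72
eef_pos: [562.9, 102.5, 11.5]
ee_rot: [-0.049, 0.999, -0.0, 0.008]
contact_force: [13.8, 3.8, 2.3]
width: 85.4
```

Emit:
arm_command:
  plan:
    - [[0.001,0,0.002,0,0],[0.001,0,0.002,0,0],[0.001,0,0.002,0,0],[0.001,0,0.002,0,0],[0.001,0,0.002,0,0]]

```text
clock: 10.13
eef_pos: [562.9, 102.5, 11.5]
ee_rot: [-0.049, 0.999, -0.0, 0.008]
contact_force: [13.6, 5.0, 3.8]
width: 85.3
```

Emit:
arm_command:
  plan:
    - [[0.001,0,0,0,0],[0.001,0,0,0,0],[0.001,0,0,0,0],[0.001,0,0,0,0],[0.001,0,0,0,0]]

```text
clock: 10.55
eef_pos: [562.9, 102.6, 11.5]
ee_rot: [-0.049, 0.999, -0.0, 0.008]
contact_force: [13.5, 4.6, 3.9]
width: 85.5
```

Emit:
arm_command:
  plan:
    - [[0,0,0,0,0],[0,0,0,0,0],[0,0,0,0,0],[0,0,0,0,0],[0,0,0,0,0]]

```text
clock: 10.97
eef_pos: [562.9, 102.5, 11.5]
ee_rot: [-0.049, 0.999, -0.0, 0.008]
contact_force: [13.3, 4.1, 4.0]
width: 85.4
```

Emit:
arm_command:
  plan:
    - [[0.003,0.001,0,0,0],[0.005,0.001,0,0,0],[0.005,0.001,0,0,0],[0.005,0.001,0,0,0],[0.005,0.001,0,0,0]]

```text
clock: 11.38
eef_pos: [563.0, 102.5, 11.5]
ee_rot: [-0.049, 0.999, -0.0, 0.009]
contact_force: [14.6, 3.7, 3.1]
width: 85.3
```

Emit:
arm_command:
  plan:
    - [[0,0,0,0,0],[0,0,0,0,0],[0,0,0,0,0],[0,0,0,0,0],[0,0,0,0,0]]

```text
clock: 11.8
eef_pos: [563.0, 102.5, 11.5]
ee_rot: [-0.049, 0.999, -0.0, 0.009]
contact_force: [14.7, 4.1, 2.9]
width: 85.5
```

Emit:
arm_command:
  plan:
    - [[0,0,0,0,0],[0,0,0,0,0],[0,0,0,0,0],[0,0,0,0,0],[0,0,0,0,0]]

```text
clock: 12.22
eef_pos: [563.0, 102.5, 11.5]
ee_rot: [-0.049, 0.999, -0.0, 0.009]
contact_force: [15.6, 3.6, 3.2]
width: 85.2
```

Emit:
arm_command:
  plan:
    - [[-0.015,0,0,0,0],[-0.03,0,0,0,0],[-0.06,0,0,0,0],[-0.09,0,0,0,0],[-0.09,0,0,0,0]]

```text
clock: 12.63
eef_pos: [570.7, 104.0, 8.7]
ee_rot: [-0.048, 0.999, 0.0, -0.002]
contact_force: [0.1, -0.5, -0.1]
width: 85.4
```

```bash
python3 -c "
from h import *
go(602,-296,120,-2)"
```

```text
t 12.63 pos [570.7 104.    8.7] yaw 5.5 F [ 0.1  -0.49 -0.06] w 85.4
units [ 0.0381 -2.0056 -0.5575] turn 0.0872
```

Emit:
arm_command:
  plan:
    - [[-0.03,0,0,0,0],[-0.03,0,-0.12,0,0],[-0.03,0,-0.3,0,0],[-0.03,0,-0.48,0,0],[-0.03,0,-0.65,0,0]]

```text
clock: 13.05
eef_pos: [576.4, 104.5, 140.2]
ee_rot: [-0.048, 0.999, 0.0, -0.002]
contact_force: [0.5, -0.7, 0.0]
width: 85.4
```

Emit:
arm_command:
  plan:
    - [[0,-0.15,-0.05,0,0],[0,-0.35,-0.05,0,0],[0,-0.55,-0.05,0,0],[0,-0.75,-0.05,0,0],[0,-0.95,-0.05,0,0]]

```text
clock: 13.47
eef_pos: [595.0, -85.7, 149.3]
ee_rot: [-0.048, 0.999, 0.001, -0.001]
contact_force: [1.7, -0.1, 0.9]
width: 85.5
```

```bash
python3 -c "
from h import *
go(602,-296,130,-2)"
```

```text
t 13.47 pos [595.  -85.7 149.3] yaw 5.54 F [ 1.66 -0.08  0.93] w 85.5
units [ 0.0665 -1.0499  0.0951] turn 0.0878
```

Emit:
arm_command:
  plan:
    - [[0.013,-0.2,0,0.04,0],[0.026,-0.4,0,0.08,0],[0.039,-0.6,0,0.088,0],[0.052,-0.8,0,0.088,0],[0.065,-0.98,0,0.088,0]]

```text
clock: 13.88
eef_pos: [600.9, -282.9, 148.8]
ee_rot: [0.018, 1.0, 0.001, -0.001]
contact_force: [0.9, -0.3, 0.3]
width: 85.5
```

```bash
python3 - <<'E'
from h import *
go(602,-296,60,-2)
t=cap('top','top6');s=cap('scene','scene6')
im=t['image'];hsv=cv2.cvtColor(im,cv2.COLOR_BGR2HSV)
cv2.imwrite('pics/z11.png',cv2.resize(im[190:290,260:370],None,fx=6,fy=6,interpolation=cv2.INTER_CUBIC))
cv2.imwrite('pics/z12.png',cv2.resize(s['image'][130:240,155:265],None,fx=5,fy=5,interpolation=cv2.INTER_CUBIC))
E
```

```text
t 13.88 pos [ 600.9 -282.9  148.8] yaw -2.11 F [ 0.92 -0.31  0.34] w 85.5
units [-0.0093 -0.0661  0.4438] turn -0.0012
```

View pics/z11.png

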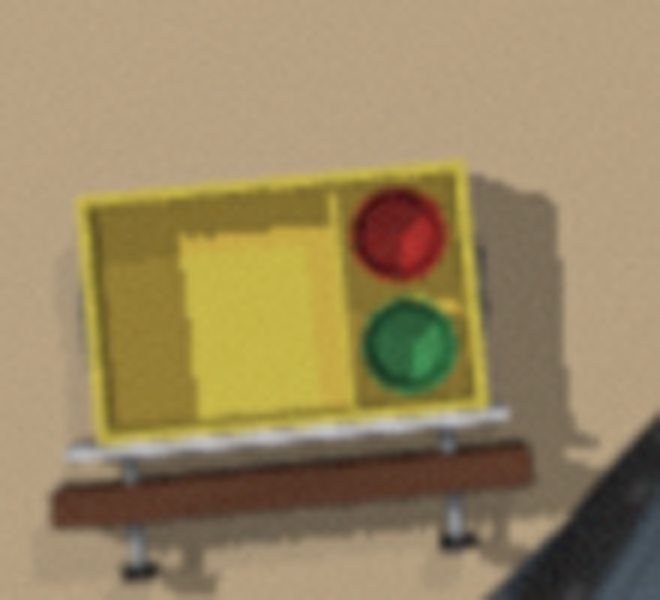

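View pics/z12.png

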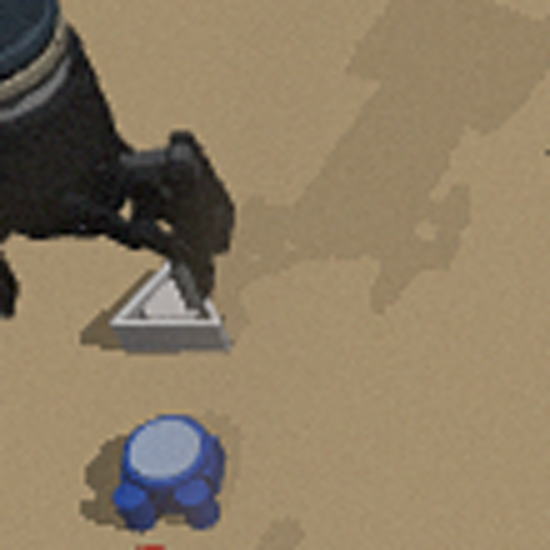

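The top crop shows the bento's front rim flush and parallel to the plate along (100,442)-(488,405). The scene crop shows the mould at (168,450) with its ears to +x and the fingers above the white mould. Moving to the grasp.

```bash
python3 - <<'E'
from h import *
t=load('top6')
f=lambda q:(np.array(q)+.5)/6-.5+[260,190]
P=plane(t,f([[80,200],[465,163],[488,402],[100,442]]),48); print(P.round(1).tolist(),P.mean(0)[:2])
for i,j in((0,1),(3,2)): v=P[i]-P[j]; print(np.degrees(np.arctan2(-v[0],v[1])))
Q=plane(t,f([[70,456],[508,414]]),50);v=Q[0]-Q[1];print('plate',np.degrees(np.arctan2(-v[0],v[1])))
Q=plane(t,f([[53,490],[530,447]]),50);v=Q[0]-Q[1];print('bar',np.degrees(np.arctan2(-v[0],v[1])),Q.mean(0))
a=np.radians(5.5);c=P.mean(0)[:2];print('bay',c+31.5*np.array([-np.sin(a),np.cos(a)]))
E
```

```text
[[539.6, 186.6, 48.0], [559.3, -4.3, 48.0], [441.3, -16.2, 48.0], [420.4, 175.2, 48.0]] [490.12725958  85.33204533]
5.893060722018751
6.23526850556035
plate 5.830106641636041
bar 5.499020241879849 [408.08015106  80.52509674  50.        ]
bay [487.10811838 116.68702558]
```

Emit:
arm_command:
  plan:
    - [[0.0,-0.04,0.1,0,0],[0.0,-0.05,0.2,0,0],[0.0,-0.05,0.3,0,0],[0.0,-0.05,0.38,0,0],[0.0,-0.05,0.38,0,0]]

```text
clock: 14.4
eef_pos: [598.3, -287.8, 69.1]
ee_rot: [0.018, 1.0, 0.003, -0.005]
contact_force: [-0.5, -0.2, 0.4]
width: 85.6
```

```bash
python3 - <<'E'
from h import *
go(602,-296,4,-2)
s=cap('scene','scene7');t=cap('top','top7')
cv2.imwrite('pics/z13.png',np.hstack([cv2.resize(s['image'][180:260,145:235],None,fx=4,fy=4),cv2.resize(t['image'][170:250,390:480],None,fx=4,fy=4)]))
E
```

```text
t 14.4 pos [ 598.3 -287.8   69.1] yaw -2.04 F [-0.5  -0.17  0.43] w 85.6
units [-0.0228 -0.0424  0.3252] turn -0.0005
```

View pics/z13.png

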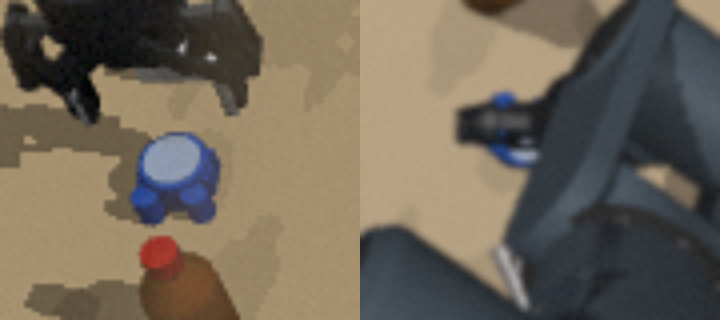

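The fingers straddle the mould in y but are still high and a few mm off. I'll let it settle and correct.

Emit:
arm_command:
  plan:
    - [[-0.01,-0.03,0.05,0,0],[-0.01,-0.03,0.05,0,0],[-0.01,-0.03,0.05,0,0],[-0.01,-0.03,0.05,0,0]]

```text
clock: 14.83
eef_pos: [603.9, -297.3, 64.3]
ee_rot: [0.018, 1.0, -0.0, 0.0]
contact_force: [-0.1, 0.1, -0.2]
width: 85.7
```

```bash
python3 - <<'E'
from h import *
go(602,-296,4,-2)
s=cap('scene','scene8');
cv2.imwrite('pics/z14.png',cv2.resize(s['image'][180:260,145:235],None,fx=6,fy=6))
E
```

```text
t 14.83 pos [ 603.9 -297.3   64.3] yaw -2.06 F [-0.07  0.09 -0.15] w 85.7
units [0.0099 0.0063 0.3017] turn -0.0007
```

View pics/z14.png

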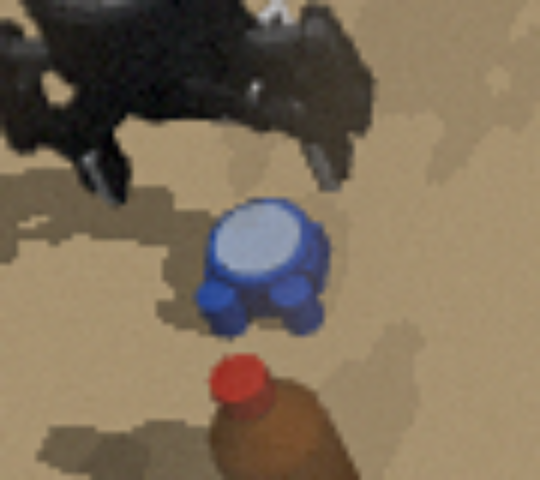

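The fingers at (110,190) and (335,175) sit either side of the mould. Descending and gripping.

Emit:
arm_command:
  plan:
    - [[0.01,0.006,0.07,0,0],[0.01,0.006,0.15,0,0],[0.01,0.006,0.22,0,0],[0.01,0.006,0.28,0,0],[0.01,0.006,0.295,0,0]]

```text
clock: 15.3
eef_pos: [600.4, -294.9, 2.4]
ee_rot: [0.018, 1.0, 0.001, -0.002]
contact_force: [-0.7, 0.7, -0.3]
width: 85.5
```

Emit:
arm_command:
  plan:
    - [[0,0,0,0,0],[0,0,0,0,0],[0,0,0,0,0]]

```text
clock: 15.55
eef_pos: [602.3, -296.2, 5.4]
ee_rot: [0.018, 1.0, -0.0, 0.001]
contact_force: [-0.5, 0.2, -0.1]
width: 85.5
```

Emit:
arm_command:
  plan:
    - [[0,0,0,0,0.2],[0,0,0,0,0.3],[0,0,0,0,0.4],[0,0,0,0,0.55],[0,0,0,0,0.7]]
  squeeze: 25

```text
clock: 15.97
eef_pos: [602.1, -296.1, 5.5]
ee_rot: [0.018, 1.0, -0.0, 0.001]
contact_force: [-0.1, 0.9, 3.8]
width: 49.4
```

Emit:
arm_command:
  plan:
    - [[0,0,0,0,0.7],[0,0,0,0,0.7],[0,0,0,0,0.7],[0,0,0,0,0.7]]

```text
clock: 16.3
eef_pos: [602.1, -296.1, 5.5]
ee_rot: [0.018, 1.0, -0.0, 0.001]
contact_force: [-0.2, 0.0, 4.8]
width: 49.6
```

Emit:
arm_command:
  plan:
    - [[0,0,0,0,1],[0,0,-0.03,0,1],[0,0,-0.1,0,1],[0,0,-0.2,0,1],[0,0,-0.3,0,1]]
  squeeze: 40

```text
clock: 16.72
eef_pos: [600.9, -295.3, 65.1]
ee_rot: [0.018, 1.0, 0.001, -0.001]
contact_force: [0.6, -0.3, -0.4]
width: 49.0
```

Emit:
arm_command:
  plan:
    - [[0,0,-0.12,0,1],[0,0,-0.2,0,1],[0,0,-0.2,0,1],[0,0,-0.2,0,1]]

```text
clock: 17.05
eef_pos: [602.1, -296.0, 106.1]
ee_rot: [0.018, 1.0, -0.001, 0.001]
contact_force: [-0.5, 0.5, -1.0]
width: 49.1
```

```bash
python3 - <<'E'
from h import *
go(487.1,116.7,105,5.7)
s=cap('scene','scene9');
cv2.imwrite('pics/z15.png',cv2.resize(s['image'][140:260,145:245],None,fx=5,fy=5))
E
```

```text
t 17.05 pos [ 602.1 -296.   106.1] yaw -2.04 F [-0.49  0.48 -0.99] w 49.1
units [6.4820e-01 2.0419e+00 1.2000e-03] turn -0.0901
```

View pics/z15.png

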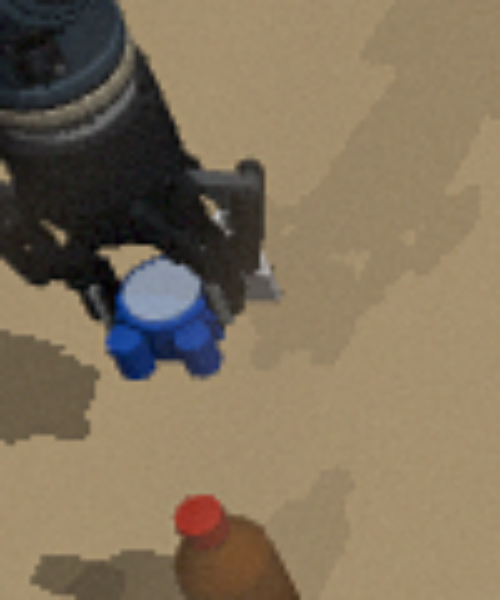

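The mould is held level at (160,310), well clear of the table. Carrying it over.

Emit:
arm_command:
  plan:
    - [[0.05,0.16,0,0,1],[0.11,0.35,0,0,1],[0.17,0.54,0,0,1],[0.23,0.73,0,0,1],[0.29,0.92,0,0,1]]

```text
clock: 17.52
eef_pos: [548.1, -107.9, 103.0]
ee_rot: [0.018, 1.0, 0.001, -0.002]
contact_force: [-0.2, 1.0, -0.8]
width: 49.4
```

Emit:
arm_command:
  plan:
    - [[0.06,0.19,0,-0.04,1],[0.12,0.38,0,-0.08,1],[0.18,0.57,0,-0.09,1],[0.24,0.76,0,-0.09,1],[0.29,0.92,0,-0.09,1]]

```text
clock: 17.93
eef_pos: [496.0, 78.4, 103.3]
ee_rot: [-0.05, 0.999, 0.0, -0.002]
contact_force: [-0.5, 1.1, -0.9]
width: 49.2
```

```bash
python3 - <<'E'
from h import *
go(487.1,116.7,105,5.7)
E
```

```text
t 17.93 pos [496.   78.4 103.3] yaw 5.71 F [-0.53  1.13 -0.88] w 49.2
units [ 0.0255  0.1948 -0.0084] turn 0.0001
```

Emit:
arm_command:
  plan:
    - [[0.015,0.1,0,0,1],[0.03,0.18,0,0,1],[0.03,0.18,0,0,1],[0.03,0.18,0,0,1],[0.03,0.18,0,0,1]]

```text
clock: 18.35
eef_pos: [489.2, 110.9, 104.0]
ee_rot: [-0.05, 0.999, -0.0, -0.001]
contact_force: [-0.2, 0.4, -0.9]
width: 49.2
```

```bash
python3 - <<'E'
from h import *
go(487.1,116.7,12,5.7)
s=cap('scene','scene10');
cv2.imwrite('pics/z16.png',cv2.resize(s['image'][110:230,270:400],None,fx=5,fy=5))
E
```

```text
t 18.35 pos [489.2 110.9 104. ] yaw 5.68 F [-0.15  0.42 -0.95] w 49.2
units [0.0069 0.0301 0.4599] turn -0.0002
```

View pics/z16.png

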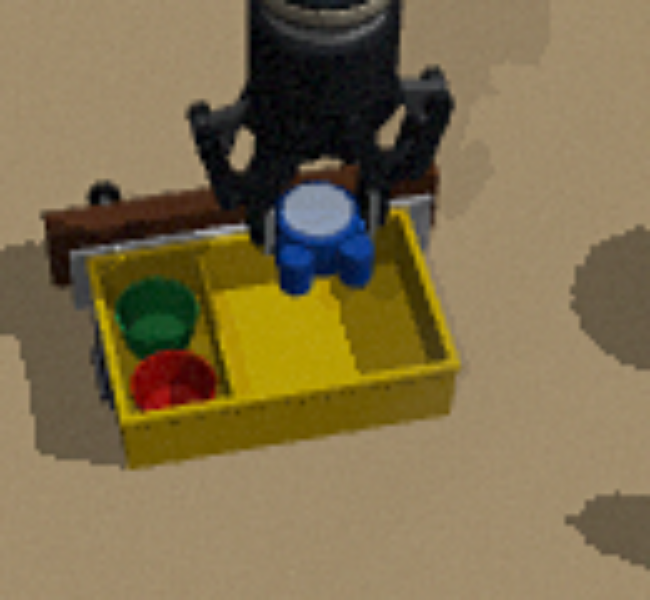

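The mould is over the bay at (320,230) and needs about 6 mm more toward +y. Lowering it.

Emit:
arm_command:
  plan:
    - [[0.003,0.01,0.08,0,1],[0.003,0.02,0.18,0,1],[0.003,0.02,0.27,0,1],[0.003,0.02,0.32,0,1],[0.003,0.02,0.32,0,1]]

```text
clock: 18.82
eef_pos: [487.4, 114.2, 38.8]
ee_rot: [-0.049, 0.999, 0.0, -0.002]
contact_force: [-0.8, -1.1, -0.9]
width: 49.2
```

```bash
python3 - <<'E'
from h import *
go(487.1,115,9.5,5.7)
s=cap('scene','scene11');
cv2.imwrite('pics/z17.png',cv2.resize(s['image'][110:230,270:400],None,fx=5,fy=5))
E
```

```text
t 18.82 pos [487.4 114.2  38.8] yaw 5.58 F [-0.84 -1.11 -0.9 ] w 49.2
units [0.0003 0.0041 0.1463] turn -0.0014
```

View pics/z17.png

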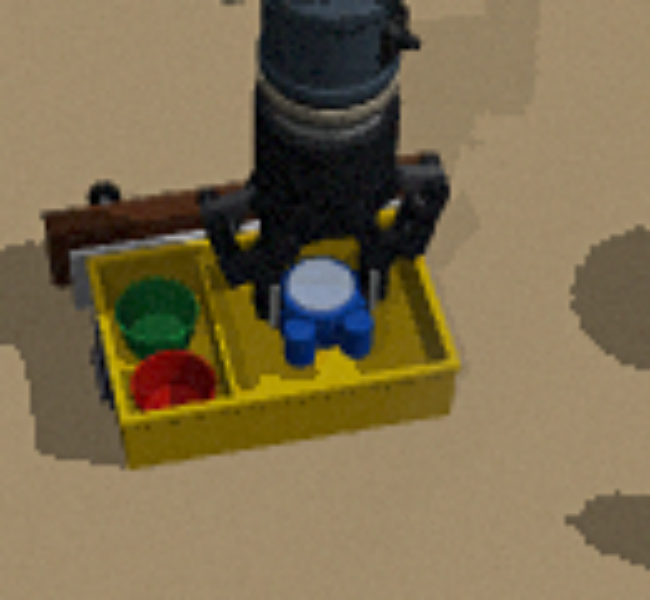

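The mould is inside the bay walls, clear on all sides. The knuckles at (210,205) and (440,185) are above the rim. Next I'll lower slowly and watch the force.

Emit:
arm_command:
  plan:
    - [[0,0,0.03,0,1],[0,0,0.06,0,1],[0,0,0.085,0,1],[0,0,0.085,0,1]]

```text
clock: 19.2
eef_pos: [488.1, 115.2, 23.2]
ee_rot: [-0.05, 0.999, 0.0, -0.0]
contact_force: [-0.4, -0.5, -1.0]
width: 49.2
```

Emit:
arm_command:
  plan:
    - [[0,0,0.015,0,1],[0,0,0.025,0,1],[0,0,0.025,0,1]]

```text
clock: 19.45
eef_pos: [488.2, 115.4, 18.5]
ee_rot: [-0.05, 0.999, -0.0, -0.0]
contact_force: [0.6, 0.2, -0.0]
width: 49.2
```

```bash
python3 - <<'E'
from h import *
go(487.1,115,9.5,5.7)
s=cap('scene','scene12');
cv2.imwrite('pics/z18.png',cv2.resize(s['image'][110:230,270:400],None,fx=5,fy=5))
E
```

```text
t 19.45 pos [488.2 115.4  18.5] yaw 5.69 F [ 0.59  0.17 -0.01] w 49.2
units [ 0.0058 -0.0012  0.045 ] turn -0.0001
```

View pics/z18.png

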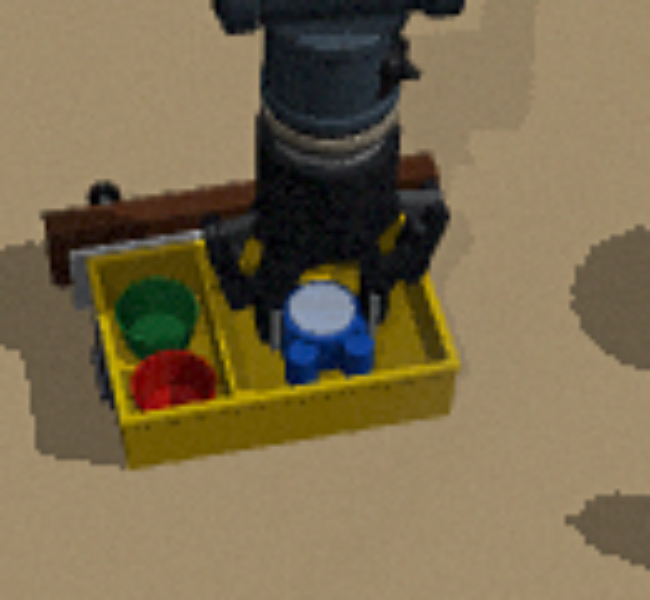

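Emit:
arm_command:
  plan:
    - [[0,0,0.01,0,1],[0,0,0.02,0,1],[0,0,0.02,0,1]]

```text
clock: 19.75
eef_pos: [488.2, 115.3, 14.5]
ee_rot: [-0.05, 0.999, 0.0, -0.0]
contact_force: [0.6, 0.3, -0.9]
width: 49.0
```

Emit:
arm_command:
  plan:
    - [[0,0,0.006,0,1],[0,0,0.012,0,1],[0,0,0.012,0,1]]

```text
clock: 20.0
eef_pos: [488.2, 115.3, 12.1]
ee_rot: [-0.05, 0.999, -0.0, -0.0]
contact_force: [0.8, -0.1, -1.4]
width: 49.0
```

Emit:
arm_command:
  plan:
    - [[0,0,0.005,0,1],[0,0,0.009,0,1],[0,0,0.009,0,1]]

```text
clock: 20.25
eef_pos: [488.3, 115.3, 10.4]
ee_rot: [-0.05, 0.999, -0.0, -0.0]
contact_force: [1.0, 0.7, -1.1]
width: 49.1
```

Emit:
arm_command:
  plan:
    - [[0,0,0.003,0,1],[0,0,0.005,0,1],[0,0,0.005,0,1]]

```text
clock: 20.5
eef_pos: [488.4, 115.3, 9.6]
ee_rot: [-0.05, 0.999, -0.0, 0.0]
contact_force: [-0.5, -0.3, -0.3]
width: 49.3
```

Emit:
arm_command:
  plan:
    - [[0,0,0,0,0.38],[0,0,0,0,0.34],[0,0,0,0,0.3],[0,0,0,0,0.27],[0,0,0,0,0.25]]
  squeeze: 20

```text
clock: 20.92
eef_pos: [488.4, 115.3, 9.5]
ee_rot: [-0.05, 0.999, -0.0, 0.0]
contact_force: [-0.5, 1.0, -0.6]
width: 64.0
```

```bash
python3 - <<'E'
from h import *
go(487.1,115,100,5.7)
s=cap('scene','scene13');
cv2.imwrite('pics/z19.png',cv2.resize(s['image'][110:230,270:400],None,fx=5,fy=5))
E
```

```text
t 20.92 pos [488.4 115.3   9.5] yaw 5.68 F [-0.47  0.97 -0.63] w 64.0
units [ 0.0064 -0.0008 -0.4524] turn -0.0002
```

View pics/z19.png

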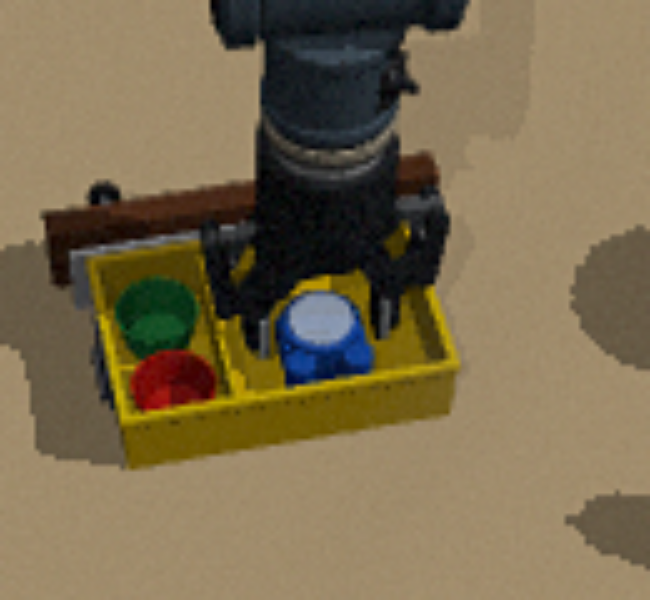

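The mould is released at (322,325), with the fingers at (265,335) and (385,320) clear of it. Retreating straight up, then aside for a final look.

Emit:
arm_command:
  plan:
    - [[0,0,-0.05,0,0.25],[0,0,-0.15,0,0.25],[0,0,-0.3,0,0.25],[0,0,-0.45,0,0.25],[0,0,-0.6,0,0.25]]

```text
clock: 21.38
eef_pos: [487.8, 115.3, 131.2]
ee_rot: [-0.05, 0.999, 0.0, -0.0]
contact_force: [0.3, -0.1, 0.2]
width: 64.0
```

Emit:
arm_command:
  plan:
    - [[0,-0.15,-0.1,0,0.25],[0,-0.35,-0.2,0,0.25],[0,-0.55,-0.3,0,0.25],[0,-0.75,-0.3,0,0.25],[0,-0.95,-0.3,0,0.25]]

```text
clock: 21.8
eef_pos: [507.7, -73.3, 192.2]
ee_rot: [-0.05, 0.999, -0.001, 0.002]
contact_force: [1.9, 0.1, -0.8]
width: 64.2
```

Emit:
arm_command:
  plan:
    - [[0,-0.1,0,0,0.25],[0,-0.2,0,0,0.25],[0,-0.2,0,0,0.25],[0,-0.2,0,0,0.25],[0,-0.2,0,0,0.25]]

```text
clock: 22.22
eef_pos: [510.2, -110.5, 189.7]
ee_rot: [-0.05, 0.999, 0.0, -0.0]
contact_force: [-0.2, 0.3, -0.3]
width: 63.9
```

```bash
python3 - <<'E'
from h import *
go(487.1,115,100,5.7)
s=cap('scene','scene14');t=cap('top','top14')
cv2.imwrite('pics/z20.png',cv2.resize(s['image'][130:260,270:400],None,fx=4,fy=4,interpolation=cv2.INTER_CUBIC))
cv2.imwrite('pics/z21.png',cv2.resize(t['image'][190:290,260:370],None,fx=6,fy=6,interpolation=cv2.INTER_CUBIC))
E
```

```text
t 22.22 pos [ 510.2 -110.5  189.7] yaw 5.68 F [-0.21  0.32 -0.34] w 63.9
units [0.0033 1.1333 0.4495] turn -0.0003
```

View pics/z20.png

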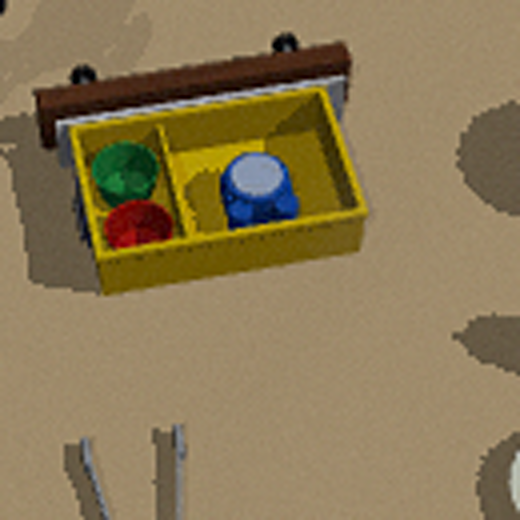

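View pics/z21.png

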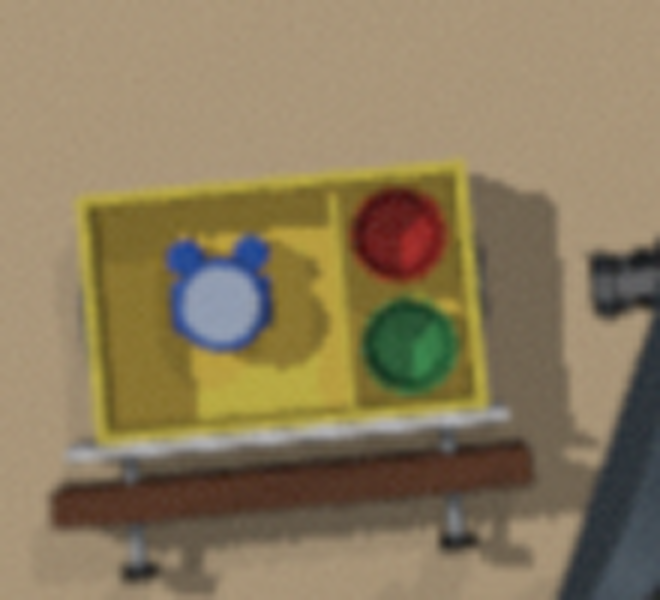

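View pics/scene14.png

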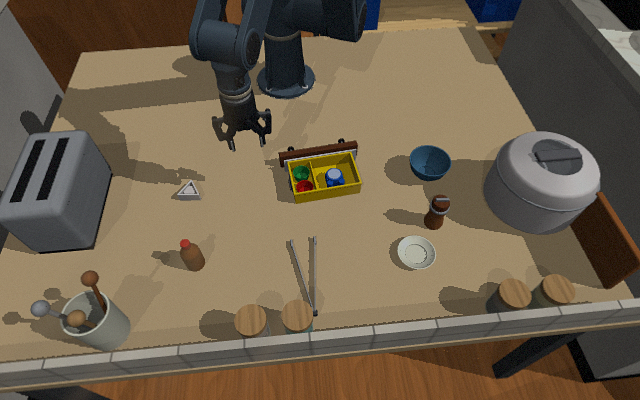

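The mould lies flat in the bay (top crop, 220,305). The bento is flush with the plate, with the same corners as before. The bystanders are unmoved and the gripper is clear. Handing in.

```bash
python3 -c "
from h import *
print(env.job_done())"
```

```text
the job is handed in; nothing more can be done
None
```

I dragged the bento to the stop plate and laid the blue bear mould flat in its large compartment. I handed the job in at about 22 s; the hand-in reports no verdict.

- **Drag:** I hooked both open fingers behind the far lip and pulled the bento about 90 mm along the stop's x axis. It also turned by about 3° to line up with the stop.
- **Pressing:** Sliding took about 5 N. The plate stopped the bento with the TCP at x ≈ 563 mm. I then held a pull of 13–15.6 N for more than 2 s, which I estimate put 8–10 N on the plate. That is inferred by subtracting the sliding force, because the plate force is not measured directly.
- **Mould:** I gripped it on its flats (about 49 mm opening) and lowered it to the bay floor. I opened to 64 mm to release it, then lifted clear.

**Last checks:**
- **Bento:** The final pictures show the front rim along the plate, with the corners where they were right after pressing. I measured its angle then at 5.9–6.2°, against 5.5–5.8° for the stop (limit 0.05 rad, about 2.9°).
- **Mould:** It lies flat near the middle of the bay.
- **Rest of the scene:** The bystanders look unmoved by eye, and the contact force reads near zero.

**Side force:** An unexpected 4–5 N sideways force showed up while pressing. I did not find its cause; the bento stayed in place.

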